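Free a clamped power module and refit it in its bay

ROBOT

A 6-joint arm with a two-finger parallel gripper is mounted at the origin on the work surface. World frame = base frame: x ahead of the robot, y to its left, z up, the work surface at z = 0. Lengths are in m, angles in degrees, forces in N, time in s.
With the tool pointing down it reaches from about 0.25 to 0.725 m from the base axis. Payload 9.7 kg.
Tool frame: the origin (TCP) lies at the very end of the fingers, on their centre line; the grasp point (between the pads) lies grasp_offset behind it (grasp_offset is the distance from the TCP to the grasp point, in m); z points along the fingers, y is the line along which they close (so a half turn about z gives the same grasp; the last joint's range is limited). The gripper opens to 85 mm and grips with 20 to 120 N. Pads are 22 mm wide; open, the fingers measure 114 mm over their backs; the gripper's body (76 mm by 85 mm) begins 54 mm behind the grasp point. The pads swing forward as they close: fully open they stand 13 mm farther back than shut.
Start: joints at [-74.141, 4.979, 10.078, 95.1, 0, 90], TCP at [0.15, -0.529, 0.231] pointing down, gripper open.
Joint ranges: [-179.16, 179.16], [-48.56, 103.87], [-65.8, 70.77], [-126.05, 130.52], [-82.76, 87.17], [-180, 180]. Speed limits (degrees/s): [127.2, 127.2, 147.25, 180, 180, 180].

INTERFACE

Orientations are given as [roll, pitch, yaw] about the fixed x, y, z axes, in that order (R = Rz(yaw) Ry(pitch) Rx(roll)).
In Python, from workcell import get_obs, camera, calibration, job_done, recognise, cut_out, mark_of, grasp_offset gives the robot as it stands.
- The arm moves only by the tool servo_tool, never from a script. Its argument "moves" is a list of rows, each a list of 3 entries, a list of its own where there are three numbers: the turn, a rotation vector about the tool's x, y, z in degrees, then the shift along the tool's x, y, z in m, then the opening in per cent of the stroke, from 0 (shut) to 100 (fully open). In form: [[[ax, ay, az], [x, y, z], claw], ...]. A call has 1 to 12 rows; each row shifts and turns the commanded pose from where the row before left it, along the tool's axes as they then stand; what a row does not reach is not made up. A row lasts 1/10 s, in which the tool goes at most 50 mm and 8.59 degrees, less where a joint would pass 70% of its speed; a pose out of reach is approached as far as the arm can. A call is refused whole if a number of a shift passes 0.05 or a number of a turn 8.59, either way. A call with a gripper value outside its range is refused whole. The fingers move at their own pace and stop on an object; "force" is the grip in N (left out, the last holds). Time passes only in rows, so rows that do not move let the fingers close. It gives the time, the measured TCP pose, the force, the opening and the grip force at its end, in the units of the state.
- get_obs(): the state, without advancing time (a new reading comes with each control period).
- camera(name): name is "scene" or "top"; returns (picture, depth): 400x640x3 uint8, red, green, blue; 400x640 float32, m along the optical axis (not along the pixel's ray), 0 where there is no reading.
- calibration(name): a dict with "camera_matrix" (3x3 intrinsics, pixels), "dist" ([k1, k2, p1, p2, k3] as OpenCV has them; the pictures are not rectified), "R" (3x3) and "t" (3): a world point X has camera coordinates R X + t. Camera axes: x right, y down, z forward; pixel columns grow to the right and rows downward; lengths in m; the calibration is good to about 2 mm. A picture is of the moment at which its call begins. calibration takes no time and is no camera call.
- job_done(): hands the job in; it is judged then, once.
Trained networks look in the newest picture that a camera, given by its name, has taken for a name from the list of things; names that differ only in an ending like _2 or _b are one class to them, and where a whole thing is asked for, a point or a joint stands for the part that bears it (a point fixed in the world has none). Each returns a list of dicts, best first, with "score" (0 to 1); they miss things now and then, are a little off and sometimes report something else, mostly with a low value. They report only what shows in the picture. A call takes as long as a camera call. They do not tell look-alikes from the thing itself.
- recognise(name, camera): "xyz" ([x, y, z] in m, in the coordinates of the camera as it stood for that picture, good to about 4 mm: the middle of the surface that is visible of it).
- cut_out(name, camera): "mask" (400x640 bool, what is visible of it).
- mark_of(name, camera): "xyz" ([x, y, z] in m, in the coordinates of the camera as it stood for that picture, good to about 4 mm: a listed point, or the origin of a listed thing).
The state is a dict: "time": time; "q": joint angles; "qd": joint speeds; "joint_efforts": joint torques, N m; "ee_pos": TCP position; "tcp_rot": TCP orientation; "wrist_force": force on the tool from outside, world axes, zero at the start; "torque": the same for the moment, N m; "opening": finger opening in m; "grasp_force": force on a finger pad.
Only numpy, scipy, OpenCV 4.12 (cv2) and the standard library are available. Lean on these libraries where they do the work, as an engineer would, in place of code of your own. Each camera call takes 0.05 s, during which the arm holds its last target. There are 200 camera calls.

TASK

Loosen the clamp that holds the power module in the bench jig (one of the jig's two clamps has a reverse thread and they look the same, so feel which way it gives), draw the module out level without prying, and slide it into the open bay of the power shelf, connector end first and handle outward, fully home against the stop. Let go of it there, and leave the heat sink in the other station and the tub, the drives and the screwdriver where they are.

Things in the scene. Friction and masses are not known exactly. Their poses are not given: they have to be found in the camera images.
- jig: Fixed bench jig: plate 215 x 196 x 12 mm with two like stations at its y = +55 and -55 mm. Origin on the table, midway between them; plate from x = -140 to +75. One station holds the power module, the other the heat sink, each centred at x = 0 on the plate, axes parallel to the jig's. Guide strips 8 mm high, 55 mm apart inside, flank each station from x = -60 to -20; its +x end is open.
- knob_left (a point): Axis of the clamp knob of the station at y = +55 mm of the jig (x = -78), 97 mm above the table: the height to grip it when tight; the point is fixed to the jig. The knob is a black square block 44 x 44 mm, 28 mm high (80 to 108 mm above the table when tight), with a small grey ridge on top. It starts fully tight, its flats parallel to the jig's x and y.
- knob_right (a point): The same point for the like knob at y = -55 mm of the jig. One knob loosens anticlockwise from above, the other clockwise; which is which changes from run to run and cannot be seen. The tightening way it stops dead; the loosening way it turns at 0.6 N m, knob, arm and pin rising together 6 mm per radian to an end stop at 2.2 rad. It stays as left.
- pin_left (a point): Lower tip of the left clamp's 12 mm pin when tight, 17 mm above the table (fixed to the jig). It stands in the loop of the module's handle and clears it after 1.5 rad, so loosen fully. The pin hangs from a steel arm 36 mm wide (x = -139 to -65 of the jig, 56 to 72 mm above the table when tight) on a post 66 mm high at x = -140 to -118.
- pin_right (a point): The same point of the like right clamp. With its clamp loose the module slides out along the jig's +x; the arm overhangs its handle, so draw it 45 mm or more before lifting. The knob bars a grasp on the handle half while the module is in the jig.
- module: Loose power module, about 0.4 kg: steel box 130 (x) x 50 (y) x 40 (z) mm; origin at the centre of the box's underside. The +x end is the connector end. At the -x end is a flat black loop handle 50 mm wide, 2 to 14 mm above the underside, reaching to x = -100; its opening (x = -90 to -65, 30 mm wide) takes the clamp's pin.
- dock: Fixed power shelf: grey housing 155 long, 150 wide, 68 mm high on a 10 mm dark floor plate, with one open bay facing its -x, 62 mm wide, 52 high, 75 deep to the stop. Origin on the table under the centre of a module that is home: there the module's origin is at x = 0, y = 0, z = 10 mm, its axes parallel to the shelf's, with 55 mm of its box and its handle outside.
- bay_mouth (a point): Middle of the lower edge of the bay's mouth: x = -10, y = 0, z = 10 mm of the power shelf. A strap 22 mm long bridges the bay's top at the mouth, 62 to 68 mm above the table; behind it the bay is open above, between side blocks as high as the housing. The floor plate is flat and runs on 55 mm out in front of the mouth.
- handle (a point): Middle of the cross-bar of the module's handle, at x = -95, y = 0, z = 8 mm of the module.
- heatsink: Bystander: loose aluminium heat sink 70 x 46 x 28 mm in the jig's other station; origin at the centre of its underside.
- tub: Bystander: white screw-top tub 52 mm across, 60 mm high, beyond the gap between jig and power shelf; the table in that gap, nearer the robot than the tub, is clear and the module can be put down there. Origin at the centre of its underside.
- screwdriver: Bystander: screwdriver lying on the table beyond the tub.
- drive1: Bystander: disk drive 100 x 70 x 15 mm lying flat on the left of the table; origin at the centre of its underside.
- drive2: Bystander: a like disk drive on the right of the table.
Things that resemble listed ones, but are neither listed nor needed, are in the scene too. Leave any turquoise look-alike of the module alone.

How it is judged:
By the outcome, as a careful person would: the job done as asked, in the order asked, and still so for the second after the job is handed in, with the robot touching nothing.
It also fails if it takes over 72 s, if anything falls off the work surface, if the arm or the gripper's body presses on something with over 40 N, if the wrist force passes 120 N, or if a joint passes its speed limit or range.

## Working session

There is one attempt and no reset: what is moved stays moved. The work goes in short steps, Python scripts to look and compute and a tool call to move; the robot and the scene stay as the last step left them, time stands still between calls to the robot, and variables do not carry over. Pictures are saved under pics/ and viewed, at most 10 in all, crops included, and the job is handed in when it is done.

Besides the shell and the picture viewer there is one more tool, called after "Emit:" in YAML: its name, and indented under it one key for each argument. servo_tool: Moves the arm, as the interface text tells. Its arguments: {"type":"object","properties":{"moves":{"type":"array"},"force":{"type":"number"}},"required":["moves"]}

```bash
mkdir -p pics; cat > h.py <<'E'
import numpy as np, cv2
from workcell import *
def world(p,c):
    k=calibration(c); return np.array(k["R"]).T@(np.array(p)-np.array(k["t"]))
def pix(P,c):
    k=calibration(c); r=cv2.Rodrigues(np.array(k["R"],float))[0]
    return cv2.projectPoints(np.array(P,float).reshape(-1,1,3),r,np.array(k["t"],float),np.array(k["camera_matrix"],float),np.array(k["dist"],float))[0].reshape(-1,2)
def cloud(c,d):
    k=calibration(c); v,u=np.mgrid[:400,:640]
    n=cv2.undistortPoints(np.stack([u,v],-1).reshape(-1,1,2).astype(float),np.array(k["camera_matrix"],float),np.array(k["dist"],float)).reshape(400,640,2)
    P=np.dstack([n*d[...,None],d]); return (P-np.array(k["t"]))@np.array(k["R"])
E
python3 - <<'E'
from h import *
print(grasp_offset,get_obs())
for c in("scene","top"):
    im,d=camera(c); cv2.imwrite(f"pics/{c}0.png",im[...,::-1]); np.savez(f"{c}0.npz",im=im,d=d)
    for n in "jig knob_left knob_right pin_left pin_right module handle dock bay_mouth heatsink tub drive1 screwdriver".split():
        print(c,n,[(np.round(world(r["xyz"],c),3).tolist(),round(r["score"],2)) for r in mark_of(n,c)[:3]])
E
```

```text
0.0187 {'time': 0.0, 'q': array([-7.41411044e+01,  5.01184815e+00,  1.00331608e+01,  9.50977004e+01,
       -1.41065026e-03,  9.00004234e+01]), 'qd': array([ 0.00481664,  0.15069659,  0.03824694, -0.02707394, -0.02066452,
       -0.06248582]), 'joint_efforts': array([-2.72616882e-03, -5.20387852e+01,  4.64802718e+01,  1.63236010e-02,
       -1.82958775e-04, -2.33030806e-05]), 'ee_pos': array([ 0.15023052, -0.52885364,  0.23056429]), 'tcp_rot': array([-1.79923612e+02,  1.41121350e-03,  1.58584741e+01]), 'wrist_force': array([-0.72641626, -0.01306143,  0.10591885]), 'torque': array([0.02899733, 0.03316687, 0.00663403]), 'grasp_force': 0.0, 'opening': 0.08549375090759717}
scene jig [([0.538, 0.205, 0.002], 0.71), ([0.812, 0.028, 0.001], 0.36)]
scene knob_left [([0.475, 0.279, 0.101], 0.81)]
scene knob_right [([0.45, 0.167, 0.098], 0.91), ([0.586, 0.494, 0.003], 0.4)]
scene pin_left [([0.47, 0.279, 0.018], 0.61), ([0.475, 0.274, 0.098], 0.56)]
scene pin_right [([0.449, 0.17, 0.021], 0.91)]
scene module [([0.247, 0.362, 0.001], 0.61), ([0.543, 0.262, 0.012], 0.6)]
scene handle [([0.455, 0
[... 563 characters left out ...]
, ([0.525, 0.148, 0.014], 0.5)]
top pin_right [([0.449, 0.172, 0.016], 0.94), ([0.451, 0.163, 0.096], 0.19)]
top module [([0.55, 0.257, 0.01], 0.98), ([0.246, 0.367, -0.0], 0.7), ([0.587, 0.493, 0.002], 0.51)]
top handle [([0.455, 0.279, 0.019], 0.89), ([0.34, 0.344, 0.009], 0.69)]
top dock [([0.52, -0.242, 0.004], 0.84), ([0.457, 0.279, 0.018], 0.38)]
top bay_mouth [([0.515, -0.242, 0.008], 0.9), ([0.457, 0.281, 0.017], 0.45), ([0.523, -0.242, 0.003], 0.3)]
top heatsink [([0.526, 0.148, 0.014], 0.9), ([0.587, 0.492, -0.001], 0.63)]
top tub [([0.709, -0.026, 0.003], 0.58)]
top drive1 [([0.551, -0.466, 0.001], 0.98), ([0.591, 0.492, 0.001], 0.81)]
top screwdriver [([0.591, 0.49, -0.0], 0.26)]
```

```bash
python3 - <<'E'
from h import *
z=np.load("top0.npz");im,d=z["im"],z["d"];P=cloud("top",d)
def rect(mask,n):
    pts=P[mask][:,:2].astype(np.float32); r=cv2.minAreaRect(pts); print(n,mask.sum(),np.round(r[0],4),np.round(r[1],4),round(r[2],2),np.round(np.median(P[mask][:,2]),4))
X,Y,Z=P[...,0],P[...,1],P[...,2]
def box(x0,x1,y0,y1,z0,z1): return (X>x0)&(X<x1)&(Y>y0)&(Y<y1)&(Z>z0)&(Z<z1)
from workcell import *
rect(box(.43,.52,.235,.32,.104,.112),"knobL")
rect(box(.40,.50,.13,.21,.104,.112),"knobR")
rect(box(.47,.64,.22,.31,.047,.057),"modtop")
rect(box(.47,.64,.1,.2,.034,.046),"heatsink top")
rect(box(.38,.65,.06,.35,.008,.016),"jigplate")
rect(box(.36,.72,-.36,-.12,.062,.075),"dock top")
rect(box(.36,.72,-.36,-.12,.005,.014),"dock floor")
m=box(.36,.72,-.36,-.12,.062,.085);print(np.unique(np.round(Z[m],3),return_counts=True))
E
```

```text
knobL 207 [0.4741 0.2744] [0.0427 0.0459] 77.04 0.1072
knobR 208 [0.4525 0.1672] [0.0438 0.043 ] 78.12 0.1073
modtop 638 [0.5517 0.258 ] [0.0509 0.1292] 77.77 0.0512
heatsink top 182 [0.5282 0.1513] [0.0444 0.0703] 77.81 0.0386
jigplate 1902 [0.5066 0.2119] [0.1961 0.2171] 77.61 0.0116
dock top 1747 [ 0.5916 -0.2441] [0.153  0.1556] 88.47 0.0677
dock floor 1550 [ 0.5379 -0.2412] [0.2373 0.3563] 89.27 0.0094
(array([0.062, 0.063, 0.064, 0.065, 0.066, 0.067, 0.068, 0.069, 0.07 ,
       0.071, 0.072, 0.073, 0.074, 0.075, 0.076]), array([ 18,  58,  92, 162, 221, 273, 290, 247, 181, 107,  61,  21,  15,
         3,   1]))
```

View pics/top0.png

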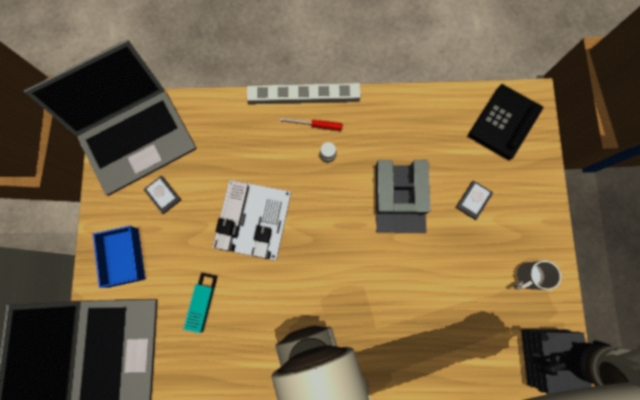

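View pics/scene0.png

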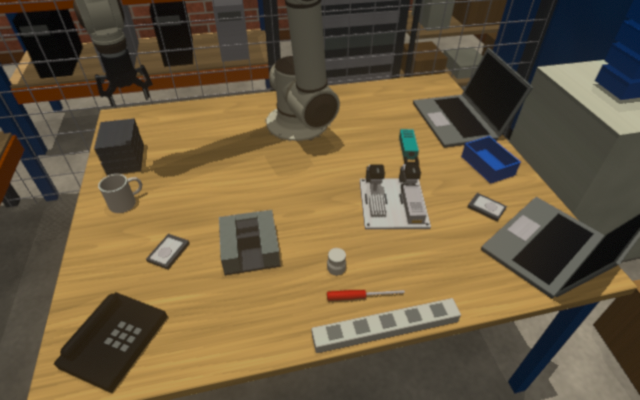

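The turquoise block at top (201,302) with a black loop is the look-alike. The pale box at top (235,205), in the jig's left station with its handle under a clamp, fits the description. I'll confirm this in one crop, then turn the wrist to the jig's yaw.

```bash
cat >> h.py <<'E'
def jig(x,y,yaw=-12.1,o=(.5384,.205)):
    a=np.radians(yaw);return np.array([o[0]+x*np.cos(a)-y*np.sin(a),o[1]+x*np.sin(a)+y*np.cos(a)])
def go(x,y,z,yaw=None):
    s=get_obs();R=cv2.Rodrigues(np.zeros(3))[0]
    from scipy.spatial.transform import Rotation as Q
    R=Q.from_euler("xyz",s["tcp_rot"],degrees=True)
    print("t",round(s["time"],2),"q1,q6",np.round(s["q"][[0,5]],1),"pos",np.round(s["ee_pos"],4),"rot",np.round(s["tcp_rot"],2),"F",np.round(s["wrist_force"],1),"T",np.round(s["torque"],2),"open",round(s["opening"],4))
    print("tool delta mm",np.round(1e3*R.inv().apply(np.array([x,y,z])-s["ee_pos"]),1))
    if yaw is not None: print("rotvec",np.round((R.inv()*Q.from_euler("xyz",[180,0,yaw],degrees=True)).as_rotvec(degrees=True),2))
E
python3 - <<'E'
from h import *
z=np.load("top0.npz");im,d=z["im"],z["d"]
cv2.imwrite("pics/crop.png",cv2.resize(im[165:345,165:305,::-1],None,fx=4,fy=3.3,interpolation=cv2.INTER_CUBIC))
# dock yaw: fit side edges of housing top and the floor's front edge
P=cloud("top",d);X,Y,Z=P[...,0],P[...,1],P[...,2]
m=(X>.42)&(X<.5)&(Y>-.34)&(Y<-.14)&(Z>.006)&(Z<.014)
print("floor",cv2.minAreaRect(P[m][:,:2].astype(np.float32)))
m=(X>.45)&(X<.7)&(Y>-.35)&(Y<-.14)&(Z>.055)
L=[];Rr=[]
for x in np.arange(.52,.66,.008):
    w=m&(abs(X-x)<.004); 
    L.append((x,Y[w].max()));Rr.append((x,Y[w].min()))
for e in(L,Rr): e=np.array(e);p=np.polyfit(e[:,0],e[:,1],1);print(np.degrees(np.arctan(p[0])),np.polyval(p,.52))
# bay walls inside
for x in np.arange(.535,.59,.01):
    w=(abs(X-x)<.005)&(Y>-.29)&(Y<-.195)&(Z<.03);print(round(x,3),w.sum(),Y[w].min() if w.any() else 0,Y[w].max() if w.any() else 0)
print(jig(-.078,.055))
E
```

```text
floor ((0.4599904716014862, -0.23194773495197296), (0.07954089343547821, 0.16658174991607666), 0.20615752041339874)
-1.2651508469521326 -0.16646228154571718
-2.7515924330314427 -0.3136594866048134
0.535 0 0 0
0.545 11 -0.27334018873184546 -0.23239222108219343
0.555 63 -0.27340278313634186 -0.2205065285109025
0.565 58 -0.2740958793804806 -0.2207813422850846
0.575 58 -0.2737000900458321 -0.2214786527304485
0.585 73 -0.27400632017099685 -0.2217500176812764
[0.47366193 0.27512833]
```

View pics/crop.png

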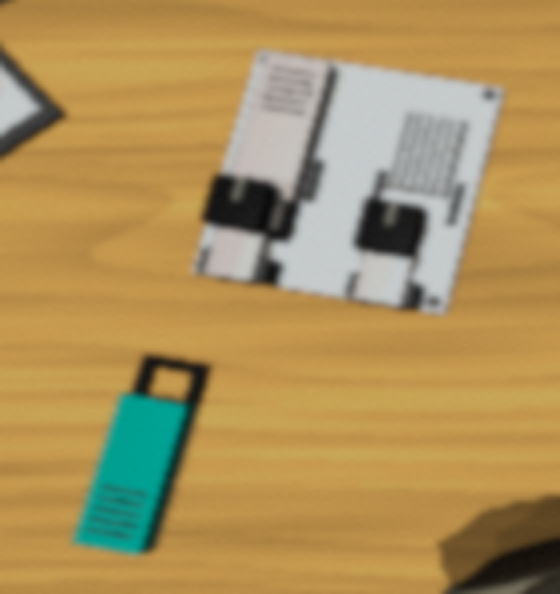

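Emit:
servo_tool:
  moves:
    - [[0,0,7],[0,0,0],100]
    - [[0,0,7],[0,0,0],100]
    - [[0,0,7],[0,0,0],100]
    - [[0,0,7],[0,0,0],100]
  force: 100

```text
time: 1.8
ee_pos: [0.1503, -0.5291, 0.2313]
tcp_rot: [-180.0, 0.0, -12.4]
wrist_force: [0.3, 0.5, -0.3]
opening: 0.0856
grasp_force: 0.0
```

```bash
python3 -c "
from h import *
go(*jig(-.078,.055),.2,-12.1)"
```

```text
t 1.8 q1,q6 [-74.1 118.3] pos [ 0.1503 -0.5291  0.2313] rot [-180.      0.    -12.43] F [ 0.3  0.5 -0.3] T [ 0.   -0.    0.04] open 0.0856
tool delta mm [ 142.7 -854.9   31.3]
rotvec [-0.    0.   -0.33]
```

The crop confirms it: the pale module is in the left station (crop 275,130), the finned heat sink in the right, and the turquoise decoy is at (145,450). The wrist needs the half-turn-equivalent yaw (167.9) so it has range both ways.

Emit:
servo_tool:
  moves:
    - [[0,0,-8.58],[0,0,0],100]
    - [[0,0,-8.58],[0,0,0],100]
    - [[0,0,-8.58],[0,0,0],100]
    - [[0,0,-8.58],[0,0,0],100]
    - [[0,0,-8.58],[0,0,0],100]
    - [[0,0,-8.58],[0,0,0],100]
    - [[0,0,-8.58],[0,0,0],100]
    - [[0,0,-8.58],[0,0,0],100]
    - [[0,0,-8.58],[0,0,0],100]
    - [[0,0,-8.58],[0,0,0],100]
    - [[0,0,-8.58],[0,0,0],100]
    - [[0,0,-8.58],[0,0,0],100]

```text
time: 3.0
ee_pos: [0.1503, -0.5291, 0.2313]
tcp_rot: [-180.0, -0.0, 91.2]
wrist_force: [-0.4, 0.1, 0.3]
opening: 0.0853
grasp_force: 0.0
```

Emit:
servo_tool:
  moves:
    - [[0,0,-8.58],[0,0,0],100]
    - [[0,0,-8.58],[0,0,0],100]
    - [[0,0,-8.58],[0,0,0],100]
    - [[0,0,-8.58],[0,0,0],100]
    - [[0,0,-8.58],[0,0,0],100]
    - [[0,0,-8.58],[0,0,0],100]
    - [[0,0,-8.58],[0,0,0],100]
    - [[0,0,-8.58],[0,0,0],100]
    - [[0,0,-8.58],[0,0,0],100]
    - [[0,0,0],[-0.008,0.0475,0],100]
    - [[0,0,0],[-0.008,0.0475,0],100]
    - [[0,0,0],[-0.008,0.0475,0],100]

```text
time: 4.2
ee_pos: [0.2035, -0.3932, 0.2309]
tcp_rot: [180.0, -0.0, 168.0]
wrist_force: [1.3, -0.2, 0.8]
opening: 0.0857
grasp_force: 0.0
```

Emit:
servo_tool:
  moves:
    - [[0,0,0],[-0.008,0.0475,0],100]
    - [[0,0,0],[-0.008,0.0475,0],100]
    - [[0,0,0],[-0.008,0.0475,0],100]
    - [[0,0,0],[-0.008,0.0475,0],100]
    - [[0,0,0],[-0.008,0.0475,0],100]
    - [[0,0,0],[-0.008,0.0475,0],100]
    - [[0,0,0],[-0.008,0.0475,0],100]
    - [[0,0,0],[-0.008,0.0475,0],100]
    - [[0,0,0],[-0.008,0.0475,0],100]
    - [[0,0,0],[-0.008,0.0475,0],100]
    - [[0,0,0],[-0.008,0.0475,0],100]
    - [[0,0,0],[-0.008,0.0475,0],100]

```text
time: 5.4
ee_pos: [0.4156, 0.1454, 0.2315]
tcp_rot: [180.0, 0.0, 168.1]
wrist_force: [0.3, -0.7, -0.1]
opening: 0.0855
grasp_force: 0.0
```

```bash
python3 -c "
from h import *
go(*jig(-.078,.055),.076,167.9)"
```

```text
t 5.4 q1,q6 [19.3 31.2] pos [0.4156 0.1454 0.2315] rot [1.7998e+02 5.0000e-02 1.6808e+02] F [ 0.3 -0.7 -0.1] T [-0.07 -0.13  0.06] open 0.0855
tool delta mm [-29.9 138.9 155.6]
rotvec [0.02 0.05 0.18]
```

Emit:
servo_tool:
  moves:
    - [[0,0,0],[-0.01,0.046,0],100]
    - [[0,0,0],[-0.01,0.046,0],100]
    - [[0,0,0],[-0.01,0.046,0],100]
    - [[0,0,0],[0,0,0.03],100]
    - [[0,0,0],[0,0,0.03],100]
    - [[0,0,0],[0,0,0.02],100]
    - [[0,0,0],[0,0,0],100]

```text
time: 6.1
ee_pos: [0.4721, 0.2713, 0.1482]
tcp_rot: [-179.8, -0.2, 168.1]
wrist_force: [0.2, -0.6, 0.1]
opening: 0.0856
grasp_force: 0.0
```

```bash
python3 -c "
from h import *
go(*jig(-.078,.055),.076,167.9)"
```

```text
t 6.1 q1,q6 [29.9 41.8] pos [0.4721 0.2713 0.1482] rot [-179.81   -0.21  168.05] F [ 0.2 -0.6  0.1] T [-0.01  0.05 -0.01] open 0.0856
tool delta mm [-1.   4.3 72.2]
rotvec [-0.19 -0.21  0.15]
```

Emit:
servo_tool:
  moves:
    - [[0,0,0],[-0.001,0.004,0],100]
    - [[0,0,0],[0,0,0.024],100]
    - [[0,0,0],[0,0,0.024],100]
    - [[0,0,0],[0,0,0.024],100]
    - [[0,0,0],[0,0,0],100]
    - [[0,0,0],[0,0,0],45]
    - [[0,0,0],[0,0,0],30]
    - [[0,0,0],[0,0,0],30]
    - [[0,0,0],[0,0,0],30]
    - [[0,0,0],[0,0,0],30]

```text
time: 7.1
ee_pos: [0.4758, 0.2751, 0.0817]
tcp_rot: [180.0, 0.1, 168.0]
wrist_force: [-2.3, -6.1, 10.1]
opening: 0.0424
grasp_force: 101.8
```

```bash
python3 -c "
from h import *
go(*jig(-.078,.055),.076,167.9)"
```

```text
t 7.1 q1,q6 [30.1 42.1] pos [0.4758 0.2751 0.0817] rot [1.7998e+02 1.4000e-01 1.6800e+02] F [-2.3 -6.1 10.1] T [-1.18  0.57 -0.07] open 0.0424
tool delta mm [ 2.1 -0.4  5.7]
rotvec [0.02 0.14 0.1 ]
```

Emit:
servo_tool:
  moves:
    - [[0,0,0],[0,0,-0.003],30]
    - [[0,0,3],[0,0,0],30]
    - [[0,0,3],[0,0,0],30]
    - [[0,0,0],[0,0,0],30]

```text
time: 7.5
ee_pos: [0.4748, 0.2752, 0.0819]
tcp_rot: [-179.9, 0.0, 162.3]
wrist_force: [2.3, -5.0, -6.8]
opening: 0.0421
grasp_force: 116.2
```

```bash
python3 -c "
from h import *
go(*jig(-.078,.055),.076,167.9)"
```

```text
t 7.5 q1,q6 [30.1 47.9] pos [0.4748 0.2752 0.0819] rot [-179.89    0.    162.27] F [ 2.3 -5.  -6.8] T [-0.87 -0.29  4.05] open 0.0421
tool delta mm [ 1.1 -0.4  5.9]
rotvec [-0.11 -0.01 -5.63]
```

Clockwise meets a reaction of 4 N m, so that's the tightening way. I'll back off and feel anticlockwise.

Emit:
servo_tool:
  moves:
    - [[0,0,-6],[0,0,0],30]
    - [[0,0,-5],[0,0,-0.0005],30]
    - [[0,0,-5],[0,0,-0.0005],30]
    - [[0,0,0],[0,0,0],30]

```text
time: 7.9
ee_pos: [0.4749, 0.2752, 0.083]
tcp_rot: [-180.0, -0.1, 178.1]
wrist_force: [-0.3, -3.1, -6.3]
opening: 0.0423
grasp_force: 108.4
```

```bash
python3 -c "
from h import *
go(*jig(-.078,.055),.076,167.9)"
```

```text
t 7.9 q1,q6 [30.1 32. ] pos [0.4749 0.2752 0.083 ] rot [-1.7996e+02 -5.0000e-02  1.7809e+02] F [-0.3 -3.1 -6.3] T [-0.44  0.16 -0.05] open 0.0423
tool delta mm [ 1.2 -0.1  7. ]
rotvec [-0.05 -0.05 10.19]
```

Emit:
servo_tool:
  moves:
    - [[0,0,-8.5],[0,0,-0.0008],30]
    - [[0,0,-8.5],[0,0,-0.0009],30]
    - [[0,0,-8.5],[0,0,-0.0009],30]
    - [[0,0,-8.5],[0,0,-0.0009],30]
    - [[0,0,-8.5],[0,0,-0.0009],30]
    - [[0,0,-8.5],[0,0,-0.0009],30]
    - [[0,0,-8.5],[0,0,-0.0009],30]
    - [[0,0,-8.5],[0,0,-0.0009],30]
    - [[0,0,-8.5],[0,0,-0.0009],30]
    - [[0,0,-8.5],[0,0,-0.0009],30]
    - [[0,0,-8.5],[0,0,-0.0009],30]
    - [[0,0,-8.5],[0,0,-0.0009],30]

```text
time: 9.1
ee_pos: [0.4745, 0.2754, 0.0937]
tcp_rot: [179.9, -0.0, -79.8]
wrist_force: [-2.0, -1.3, -7.2]
opening: 0.0423
grasp_force: 107.5
```

Emit:
servo_tool:
  moves:
    - [[0,0,-8.5],[0,0,-0.0009],30]
    - [[0,0,-4],[0,0,-0.0004],30]
    - [[0,0,0],[0,0,0],30]

```text
time: 9.4
ee_pos: [0.4745, 0.2754, 0.095]
tcp_rot: [179.9, 0.0, -67.6]
wrist_force: [-4.2, -2.2, -5.4]
opening: 0.0421
grasp_force: 108.4
```

```bash
python3 -c "
from h import *
go(*jig(-.078,.055),.076,-66)"
```

```text
t 9.4 q1,q6 [ 30.1 -82.3] pos [0.4745 0.2754 0.095 ] rot [179.91   0.   -67.55] F [-4.2 -2.2 -5.4] T [-0.5   0.65 -0.12] open 0.0421
tool delta mm [-0.1  0.8 19. ]
rotvec [ 0.09  0.   -1.55]
```

Emit:
servo_tool:
  moves:
    - [[0,0,-3],[0,0,-0.0002],30]
    - [[0,0,0],[0,0,0],30]
    - [[0,0,0.5],[0,0,0],100]
    - [[0,0,0],[0,0,0],100]
    - [[0,0,0],[0,0,0],100]
    - [[0,0,0],[0,0,0],100]

```text
time: 10.0
ee_pos: [0.4755, 0.2758, 0.0962]
tcp_rot: [-179.9, 0.0, -65.0]
wrist_force: [-0.4, 0.5, 0.0]
opening: 0.0851
grasp_force: 0.0
```

```bash
python3 -c "
from h import *
go(*jig(-.078,.055),.076,-66)"
```

```text
t 10.0 q1,q6 [ 30.1 -84.9] pos [0.4755 0.2758 0.0962] rot [-179.92    0.    -64.99] F [-0.4  0.5  0. ] T [ 0.06 -0.   -0.02] open 0.0851
tool delta mm [-0.2  2.  20.2]
rotvec [-0.08  0.    1.01]
```

Emit:
servo_tool:
  moves:
    - [[0,0,0],[0,0,-0.03],100]
    - [[0,0,0],[0,0,-0.03],100]
    - [[0,0,0],[0,0,-0.03],100]
    - [[0,0,8.47],[0,0,0],100]
    - [[0,0,8.47],[0,0,0],100]
    - [[0,0,8.47],[0,0,0],100]
    - [[0,0,8.47],[0,0,0],100]
    - [[0,0,8.47],[0,0,0],100]
    - [[0,0,8.47],[0,0,0],100]
    - [[0,0,8.47],[0,0,0],100]
    - [[0,0,8.47],[0,0,0],100]
    - [[0,0,8.47],[0,0,0],100]

```text
time: 11.2
ee_pos: [0.4753, 0.2757, 0.1858]
tcp_rot: [-180.0, 0.0, -141.6]
wrist_force: [-0.2, 0.1, -0.2]
opening: 0.0853
grasp_force: 0.0
```

Emit:
servo_tool:
  moves:
    - [[0,0,8.47],[0,0,0],100]
    - [[0,0,8.47],[0,0,0],100]
    - [[0,0,8.47],[0,0,0],100]
    - [[0,0,8.47],[0,0,0],100]
    - [[0,0,8.47],[0,0,0],100]
    - [[0,0,8.47],[0,0,0],100]
    - [[0,0,0],[-0.034,0,0],100]
    - [[0,0,0],[-0.034,0,0],100]
    - [[0,0,0],[-0.034,0,0],100]
    - [[0,0,0],[0,0,0],100]

```text
time: 12.2
ee_pos: [0.5778, 0.2533, 0.1841]
tcp_rot: [-180.0, 0.0, 167.8]
wrist_force: [-0.7, -0.6, -1.1]
opening: 0.0856
grasp_force: 0.0
```

```bash
python3 - <<'E'
from h import *
im,d=camera("top"); P=cloud("top",d);X,Y,Z=P[...,0],P[...,1],P[...,2]
cv2.imwrite("pics/t1.png",cv2.resize(im[165:285,195:315,::-1],None,fx=5,fy=5))
go(*jig(.022,.055),.019,167.9)
E
```

```text
t 12.25 q1,q6 [23.8 35.9] pos [0.5762 0.2537 0.1845] rot [-1.7996e+02 -4.0000e-02  1.6787e+02] F [-0.1  0.5 -0.9] T [-0.03 -0.04  0.02] open 0.0855
tool delta mm [  4.6  -0.4 165.5]
rotvec [-0.04 -0.04 -0.03]
```

View pics/t1.png

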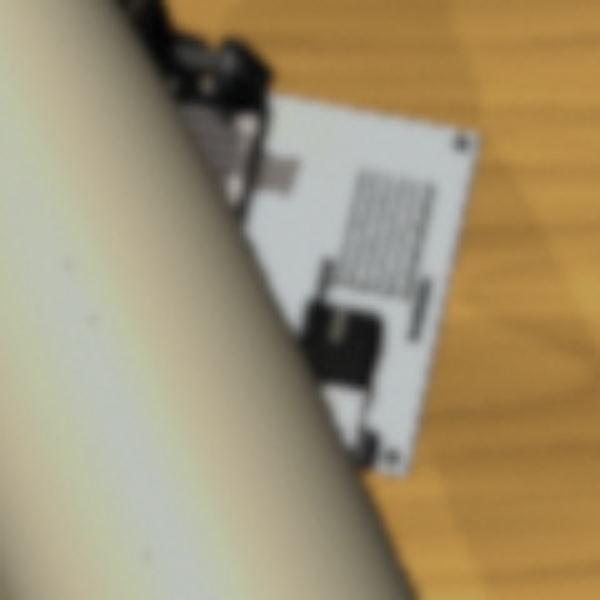

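Emit:
servo_tool:
  moves:
    - [[0,0,0],[0.003,0,0.03],100]
    - [[0,0,0],[0,0,0.03],100]
    - [[0,0,0],[0,0,0.03],100]
    - [[0,0,0],[0,0,0.03],100]
    - [[0,0,0],[0,0,0.02],100]
    - [[0,0,0],[0,0,0.018],100]
    - [[0,0,0],[0,0,0],100]
    - [[0,0,0],[0,0,0],60]
    - [[0,0,0],[0,0,0],40]
    - [[0,0,0],[0,0,0],40]
    - [[0,0,0],[0,0,0],40]
  force: 60

```text
time: 13.35
ee_pos: [0.5727, 0.2554, 0.0295]
tcp_rot: [179.9, 0.1, 168.0]
wrist_force: [-1.0, -1.6, 5.8]
opening: 0.049
grasp_force: 64.2
```

```bash
python3 -c "
from h import *
go(*jig(.022,.055),.024,167.9)"
```

```text
t 13.35 q1,q6 [24. 36.] pos [0.5727 0.2554 0.0295] rot [1.7991e+02 1.3000e-01 1.6799e+02] F [-1.  -1.6  5.8] T [-0.19  0.24 -0.06] open 0.049
tool delta mm [ 1.  -1.5  5.4]
rotvec [0.09 0.13 0.09]
```

Emit:
servo_tool:
  moves:
    - [[0,0,0],[-0.003,0,-0.001],40]
    - [[0,0,0],[-0.006,0,0],40]
    - [[0,0,0],[-0.006,0,0],40]

```text
time: 13.65
ee_pos: [0.5866, 0.2523, 0.0295]
tcp_rot: [179.9, -0.0, 168.0]
wrist_force: [-5.5, 1.0, 8.6]
opening: 0.0489
grasp_force: 64.3
```

```bash
python3 -c "
from h import *
go(*jig(.085,.055),.024,167.9)"
```

```text
t 13.65 q1,q6 [23.2 35.2] pos [0.5866 0.2523 0.0295] rot [ 1.7994e+02 -3.0000e-02  1.6802e+02] F [-5.5  1.   8.6] T [0.27 1.19 0.03] open 0.0489
tool delta mm [-47.8  -1.4   5.5]
rotvec [ 0.06 -0.03  0.12]
```

Emit:
servo_tool:
  moves:
    - [[0,0,0],[-0.01,0,-0.0005],40]
    - [[0,0,0],[-0.01,0,-0.0005],40]
    - [[0,0,0],[-0.01,0,0],40]
    - [[0,0,0],[-0.01,0,0],40]
    - [[0,0,0],[-0.006,0,0],40]
    - [[0,0,0],[0,0,0],40]

```text
time: 14.25
ee_pos: [0.6329, 0.242, 0.0295]
tcp_rot: [180.0, 0.1, 167.9]
wrist_force: [2.6, -0.2, 0.3]
opening: 0.0487
grasp_force: 63.6
```

```bash
python3 -c "
from h import *
go(*jig(.032,.055),.024,167.9)"
```

```text
t 14.25 q1,q6 [20.9 33. ] pos [0.6329 0.242  0.0295] rot [1.7999e+02 7.0000e-02 1.6795e+02] F [ 2.6 -0.2  0.3] T [ 0.02 -0.57 -0.06] open 0.0487
tool delta mm [52.7 -0.9  5.5]
rotvec [0.01 0.07 0.05]
```

Emit:
servo_tool:
  moves:
    - [[0,0,0],[0,0,0],100]
    - [[0,0,0],[0,0,0],100]
    - [[0,0,0],[0,0,0],100]
    - [[0,0,0],[0,0,0],100]
    - [[0,0,0],[0.018,0,0],100]
    - [[0,0,0],[0.018,0,0],100]
    - [[0,0,0],[0.017,0,0],100]
    - [[0,0,0],[0,0,0],100]
    - [[0,0,0],[0,0,0],60]
    - [[0,0,0],[0,0,0],40]
    - [[0,0,0],[0,0,0],40]
    - [[0,0,0],[0,0,0],40]
  force: 90

```text
time: 15.45
ee_pos: [0.5806, 0.2533, 0.03]
tcp_rot: [180.0, 0.0, 168.0]
wrist_force: [-0.3, -0.1, 4.1]
opening: 0.0479
grasp_force: 95.7
```

```bash
python3 -c "
from h import *
go(*jig(.030,.055),.024,167.9)"
```

```text
t 15.45 q1,q6 [23.6 35.6] pos [0.5806 0.2533 0.03  ] rot [1.7997e+02 5.0000e-02 1.6796e+02] F [-0.3 -0.1  4.1] T [-0.07 -0.01 -0.03] open 0.0479
tool delta mm [ 1.2 -1.1  6. ]
rotvec [0.03 0.05 0.06]
```

Emit:
servo_tool:
  moves:
    - [[0,0,0],[0,0,-0.005],40]
    - [[0,0,0],[0,0,-0.015],40]
    - [[0,0,0],[0,0,-0.03],40]
    - [[0,0,0],[0,0,-0.03],40]
    - [[0,0,0],[0,0,-0.03],40]
    - [[0,0,0],[0,0,-0.03],40]
    - [[0,0,-5.2],[0,0,0],40]
    - [[0,0,-5.2],[0,0,0],40]
    - [[0,0,0],[0,0,0],40]

```text
time: 16.35
ee_pos: [0.5798, 0.2533, 0.1704]
tcp_rot: [180.0, 0.0, 178.5]
wrist_force: [-0.1, 0.5, -3.7]
opening: 0.0482
grasp_force: 94.7
```

```bash
python3 - <<'E'
from h import *
D=lambda x,y:jig(x,y,-1.5,(.522,-.2425))
go(*D(-.125,0),.17,178.5)
im,d=camera("scene");cv2.imwrite("pics/s1.png",cv2.resize(im[60:280,230:510,::-1],None,fx=2.7,fy=2.7))
E
```

```text
t 16.35 q1,q6 [23.6 25.1] pos [0.5798 0.2533 0.1704] rot [1.7999e+02 3.0000e-02 1.7846e+02] F [-0.1  0.5 -3.7] T [-0.01  0.11 -0.07] open 0.0482
tool delta mm [ 1.695e+02 -4.972e+02  2.000e-01]
rotvec [ 0.01  0.03 -0.04]
```

View pics/s1.png

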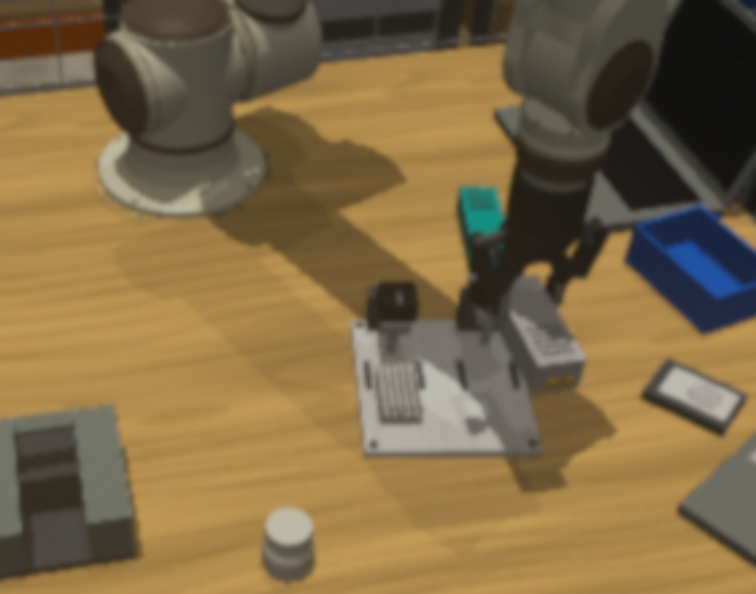

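The module hangs level in the gripper (crop 540,330), connector end forward, and the heat sink is still in its station (400,390). Next I carry it over to the front of the bay.

Emit:
servo_tool:
  moves:
    - [[0,0,0],[0.0141,-0.0414,0],40]
    - [[0,0,0],[0.0141,-0.0414,0],40]
    - [[0,0,0],[0.0141,-0.0414,0],40]
    - [[0,0,0],[0.0141,-0.0414,0],40]
    - [[0,0,0],[0.0141,-0.0414,0],40]
    - [[0,0,0],[0.0141,-0.0414,0],40]
    - [[0,0,0],[0.0141,-0.0414,0],40]
    - [[0,0,0],[0.0141,-0.0414,0],40]
    - [[0,0,0],[0.0141,-0.0414,0],40]
    - [[0,0,0],[0.0141,-0.0414,0],40]
    - [[0,0,0],[0.0141,-0.0414,0],40]
    - [[0,0,0],[0.0141,-0.0414,0],40]

```text
time: 17.6
ee_pos: [0.3956, -0.24, 0.1699]
tcp_rot: [-180.0, 0.0, 178.2]
wrist_force: [1.3, -0.9, -2.8]
opening: 0.0482
grasp_force: 94.7
```

Emit:
servo_tool:
  moves:
    - [[0,0,0],[0,0,0.03],40]
    - [[0,0,0],[0,0,0.03],40]
    - [[0,0,0],[0,0,0.02],40]
    - [[0,0,0],[0,0,0],40]

```text
time: 18.0
ee_pos: [0.395, -0.2378, 0.087]
tcp_rot: [179.9, -0.2, 178.2]
wrist_force: [-0.7, -0.2, -2.2]
opening: 0.0478
grasp_force: 94.7
```

```bash
python3 - <<'E'
from h import *
D=lambda x,y:jig(x,y,-1.5,(.522,-.2425))
go(*D(-.125,0),.030,178.5)
for c in("top","scene"):
    im,d=camera(c)
    for n in("module","bay_mouth","dock","handle"):
        print(c,n,[(np.round(world(r["xyz"],c),3).tolist(),round(r["score"],2)) for r in mark_of(n,c)[:3]])
    if c=="top": cv2.imwrite("pics/t2.png",cv2.resize(im[140:300,340:460,::-1],None,fx=3.6,fy=3.6))
E
```

```text
t 18.0 q1,q6 [-31.  -29.3] pos [ 0.395  -0.2378  0.087 ] rot [179.87  -0.24 178.23] F [-0.7 -0.2 -2.2] T [0.02 0.11 0.04] open 0.0478
tool delta mm [-2.3 -1.5 57. ]
rotvec [ 0.13 -0.24 -0.27]
top module [([0.426, -0.239, 0.071], 0.9), ([0.246, 0.365, -0.0], 0.57)]
top bay_mouth [([0.516, -0.241, 0.006], 0.85)]
top dock [([0.519, -0.241, 0.002], 0.91)]
top handle [([0.341, 0.341, 0.009], 0.98), ([0.329, -0.236, 0.077], 0.79), ([0.475, 0.27, 0.094], 0.68)]
scene module [([0.421, -0.238, 0.072], 0.72), ([0.246, 0.36, 0.0], 0.62), ([0.517, -0.242, -0.001], 0.59)]
scene bay_mouth [([0.513, -0.237, 0.009], 0.77)]
scene dock [([0.522, -0.242, -0.002], 0.82)]
scene handle [([0.332, -0.239, 0.08], 0.77), ([0.338, 0.342, 0.009], 0.72)]
```

View pics/t2.png

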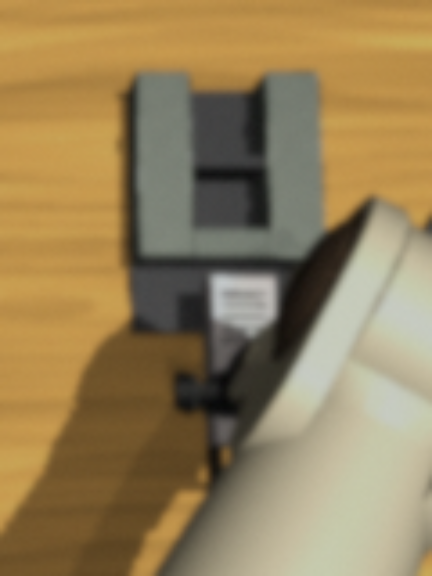

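Emit:
servo_tool:
  moves:
    - [[0,0,-0.3],[0,-0.0015,0.02],40]
    - [[0,0,0],[0,0,0.02],40]
    - [[0,0,0],[0,0,0.012],40]
    - [[0,0,0],[0,0,0.004],40]
    - [[0,0,0],[0,0,0],40]

```text
time: 19.0
ee_pos: [0.3965, -0.2399, 0.0334]
tcp_rot: [180.0, -0.0, 178.7]
wrist_force: [0.4, 0.5, -2.8]
opening: 0.0478
grasp_force: 95.0
```

```bash
python3 - <<'E'
from h import *
D=lambda x,y:jig(x,y,-1.5,(.522,-.2425))
go(*D(-.031,0),.030,178.5)
E
```

```text
t 19.0 q1,q6 [-31.2 -29.9] pos [ 0.3965 -0.2399  0.0334] rot [ 1.7998e+02 -3.0000e-02  1.7869e+02] F [ 0.4  0.5 -2.8] T [-0.05  0.12  0.07] open 0.0478
tool delta mm [-94.5   0.4   3.3]
rotvec [ 0.02 -0.03  0.19]
```

Emit:
servo_tool:
  moves:
    - [[0,0,0],[-0.012,0,0.003],40]
    - [[0,0,0],[-0.012,0,0],40]
    - [[0,0,0],[-0.012,0,0],40]
    - [[0,0,0],[0,0,0],40]

```text
time: 19.4
ee_pos: [0.4346, -0.241, 0.0308]
tcp_rot: [-180.0, 0.1, 178.7]
wrist_force: [-0.6, -0.1, -1.8]
opening: 0.0483
grasp_force: 95.0
```

Emit:
servo_tool:
  moves:
    - [[0,0,0],[-0.012,0,0],40]
    - [[0,0,0],[-0.012,0,0],40]
    - [[0,0,0],[-0.012,0,0],40]
    - [[0,0,0],[-0.008,0,0],40]
    - [[0,0,0],[0,0,0],40]

```text
time: 19.9
ee_pos: [0.4776, -0.2418, 0.0303]
tcp_rot: [180.0, -0.0, 178.7]
wrist_force: [-0.9, 0.1, -2.0]
opening: 0.0481
grasp_force: 95.0
```

```bash
python3 - <<'E'
from h import *
D=lambda x,y:jig(x,y,-1.5,(.522,-.2425))
go(*D(-.031,0),.030,178.5)
E
```

```text
t 19.9 q1,q6 [-26.9 -25.6] pos [ 0.4776 -0.2418  0.0303] rot [180.    -0.   178.72] F [-0.9  0.1 -2. ] T [-0.03  0.08  0.01] open 0.0481
tool delta mm [-13.4   0.4   0.3]
rotvec [ 0.   -0.    0.22]
```

Free of contact. I'll lower by 1.5 mm and creep to the stop.

Emit:
servo_tool:
  moves:
    - [[0,0,0],[-0.003,0,0.0015],40]
    - [[0,0,0],[-0.003,0,0],40]
    - [[0,0,0],[-0.003,0,0],40]
    - [[0,0,0],[-0.002,0,0],40]
    - [[0,0,0],[0,0,0],40]

```text
time: 20.4
ee_pos: [0.4878, -0.2422, 0.0291]
tcp_rot: [-180.0, 0.0, 178.7]
wrist_force: [-1.0, 0.4, -3.0]
opening: 0.0481
grasp_force: 95.0
```

Emit:
servo_tool:
  moves:
    - [[0,0,0],[-0.0015,0,0],40]
    - [[0,0,0],[-0.0015,0,0],40]
    - [[0,0,0],[0,0,0],40]

```text
time: 20.7
ee_pos: [0.4907, -0.2422, 0.029]
tcp_rot: [-180.0, 0.0, 178.7]
wrist_force: [0.4, -1.0, -3.6]
opening: 0.0484
grasp_force: 95.0
```

Emit:
servo_tool:
  moves:
    - [[0,0,0],[-0.0015,0,0],40]
    - [[0,0,0],[-0.0015,0,0],40]
    - [[0,0,0],[0,0,0],40]

```text
time: 21.0
ee_pos: [0.4921, -0.2421, 0.0286]
tcp_rot: [180.0, -0.2, 178.7]
wrist_force: [-9.1, 0.9, 0.3]
opening: 0.0482
grasp_force: 95.4
```

Emit:
servo_tool:
  moves:
    - [[0,0,0],[-0.001,0,0],40]
    - [[0,0,0],[-0.001,0,0],40]
    - [[0,0,0],[0,0,0],40]

```text
time: 21.3
ee_pos: [0.4921, -0.2419, 0.0284]
tcp_rot: [180.0, -0.4, 178.6]
wrist_force: [-18.9, 1.8, 5.5]
opening: 0.0479
grasp_force: 96.0
```

Emit:
servo_tool:
  moves:
    - [[0,0,0],[0.002,0,0],40]
    - [[0,0,0],[0,0,0],100]
    - [[0,0,0],[0,0,0],100]
    - [[0,0,0],[0,0,0],100]
    - [[0,0,0],[0,0,0],100]

```text
time: 21.8
ee_pos: [0.494, -0.2423, 0.0293]
tcp_rot: [-180.0, 0.0, 178.7]
wrist_force: [-0.6, -0.1, -0.5]
opening: 0.0848
grasp_force: 0.0
```

Emit:
servo_tool:
  moves:
    - [[0,0,0],[0,0,-0.015],100]
    - [[0,0,0],[0,0,-0.03],100]
    - [[0,0,0],[0,0,-0.04],100]
    - [[0,0,0],[0,0,-0.04],100]
    - [[0,0,0],[0.04,0.02,-0.03],100]
    - [[0,0,0],[0.04,0.04,0],100]
    - [[0,0,0],[0.03,0.045,0],100]
    - [[0,0,0],[0,0.045,0],100]
    - [[0,0,0],[0,0.045,0],100]
    - [[0,0,0],[0,0.045,0],100]
    - [[0,0,0],[0,0,0],100]

```text
time: 22.9
ee_pos: [0.3985, -0.0053, 0.1833]
tcp_rot: [179.9, 0.1, 179.0]
wrist_force: [1.3, 0.2, 0.0]
opening: 0.0852
grasp_force: 0.0
```

```bash
python3 - <<'E'
from h import *
go(.5,-.24,.2)
for c in("top","scene"):
    im,d=camera(c)
    for n in("module","dock","handle","heatsink","tub"):
        print(c,n,[(np.round(world(r["xyz"],c),3).tolist(),round(r["score"],2)) for r in mark_of(n,c)[:3]])
    if c=="top":
        cv2.imwrite("pics/t3.png",cv2.resize(im[140:260,350:460,::-1],None,fx=5,fy=5))
        P=cloud(c,d);X,Y,Z=P[...,0],P[...,1],P[...,2]
        m=(X>.44)&(X<.505)&(Y>-.28)&(Y<-.2)&(Z>.043)&(Z<.058);print("exposed top",cv2.minAreaRect(P[m][:,:2].astype(np.float32)))
        m=(X>.535)&(X<.7)&(Y>-.27)&(Y<-.215)&(Z>.035)&(Z<.058);print("inner",X[m].max(),cv2.minAreaRect(P[m][:,:2].astype(np.float32)))
E
```

```text
t 22.9 q1,q6 [-0.8  0.2] pos [ 0.3985 -0.0053  0.1833] rot [1.7994e+02 1.1000e-01 1.7904e+02] F [1.3 0.2 0. ] T [ 0.04  0.03 -0.01] open 0.0852
tool delta mm [-105.4 -233.   -16.7]
top module [([0.244, 0.365, -0.004], 0.91), ([0.523, -0.244, 0.01], 0.65)]
top dock [([0.52, -0.24, 0.001], 0.64)]
top handle [([0.428, -0.243, 0.017], 0.68), ([0.34, 0.343, 0.006], 0.66)]
top heatsink [([0.526, 0.148, 0.015], 0.66)]
top tub [([0.708, -0.022, -0.0], 0.6)]
exposed top ((0.4800686240196228, -0.24024787545204163), (0.0508577786386013, 0.048864636570215225), 89.49214935302734)
inner 0.5955118410758306 ((0.5681924819946289, -0.24123498797416687), (0.053209926933050156, 0.05407816916704178), 88.88031005859375)
scene module [([0.248, 0.36, 0.002], 0.8), ([0.517, -0.243, 0.01], 0.67), ([0.449, 0.171, 0.02], 0.62)]
scene dock [([0.52, -0.241, -0.003], 0.93)]
scene handle [([0.341, 0.343, 0.004], 0.74), ([0.424, -0.241, 0.018], 0.63), ([0.521, -0.243, -0.002], 0.63)]
scene heatsink [([0.528, 0.153, 0.009], 0.59)]
scene tub [([0.704, -0.022, -0.003], 0.86)]
```

View pics/t3.png

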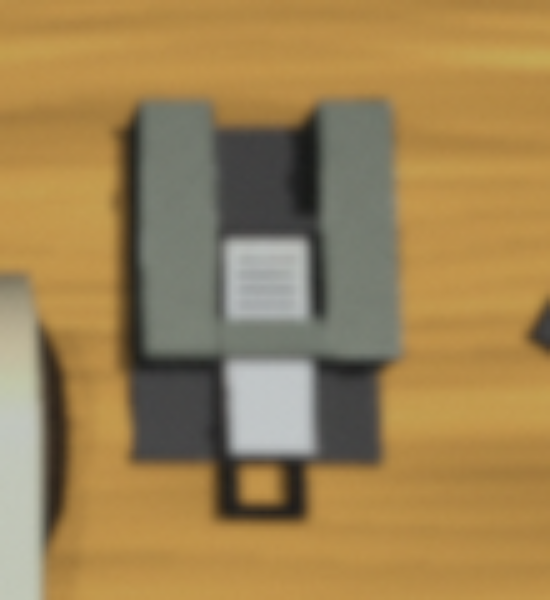

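The module sits in the bay, handle outward (t3: box front row 235, rear 455, handle 490). The stop contact showed at 19 N. A light push on the box's rear with shut fingers will settle whether it's fully home.

Emit:
servo_tool:
  moves:
    - [[0,0,0.4],[-0.005,-0.039,0],0]
    - [[0,0,0],[-0.005,-0.039,0],0]
    - [[0,0,0],[-0.005,-0.039,0],0]
    - [[0,0,0],[-0.005,-0.039,0],0]
    - [[0,0,0],[-0.005,-0.039,0],0]
    - [[0,0,0],[-0.005,-0.039,0],0]
    - [[0,0,0],[0,0,0.03],0]
    - [[0,0,0],[0,0,0.03],0]
    - [[0,0,0],[0,0,0.03],0]
    - [[0,0,0],[0,0,0.03],0]
    - [[0,0,0],[0,0,0.027],0]
    - [[0,0,0],[0,0,0],0]
  force: 20

```text
time: 24.7
ee_pos: [0.4198, -0.2432, 0.0313]
tcp_rot: [179.8, -0.3, 178.3]
wrist_force: [-0.3, 0.5, -0.6]
opening: -0.0001
grasp_force: 0.0
```

Emit:
servo_tool:
  moves:
    - [[0,0,0],[-0.006,0,0],0]
    - [[0,0,0],[-0.004,0,0],0]
    - [[0,0,0],[-0.002,0,0],0]
    - [[0,0,0],[0,0,0],0]

```text
time: 25.1
ee_pos: [0.4349, -0.2449, 0.0359]
tcp_rot: [-180.0, 0.1, 178.3]
wrist_force: [-0.2, 0.1, 0.6]
opening: 0.0003
grasp_force: 0.0
```

Emit:
servo_tool:
  moves:
    - [[0,0,0],[-0.004,0,0],0]
    - [[0,0,0],[-0.003,0.001,0],0]
    - [[0,0,0],[-0.002,0.001,0],0]
    - [[0,0,0],[0,0,0],0]

```text
time: 25.5
ee_pos: [0.4432, -0.2427, 0.0348]
tcp_rot: [180.0, -0.0, 178.3]
wrist_force: [0.5, 0.1, 0.5]
opening: 0.0001
grasp_force: 0.0
```

Emit:
servo_tool:
  moves:
    - [[0,0,0],[-0.0015,0,0],0]
    - [[0,0,0],[-0.001,0,0],0]
    - [[0,0,0],[0,0,0],0]

```text
time: 25.8
ee_pos: [0.4456, -0.2429, 0.0348]
tcp_rot: [180.0, -0.0, 178.3]
wrist_force: [-0.9, 0.2, 0.1]
opening: -0.0001
grasp_force: 0.0
```

Emit:
servo_tool:
  moves:
    - [[0,0,0],[-0.001,0,0],0]
    - [[0,0,0],[-0.001,0,0],0]
    - [[0,0,0],[0,0,0],0]

```text
time: 26.1
ee_pos: [0.4474, -0.243, 0.0348]
tcp_rot: [-180.0, -0.0, 178.3]
wrist_force: [-1.4, 0.1, 0.3]
opening: -0.0
grasp_force: 0.6
```

Emit:
servo_tool:
  moves:
    - [[0,0,0],[-0.001,0,0],0]
    - [[0,0,0],[-0.001,0,0],0]
    - [[0,0,0],[0,0,0],0]

```text
time: 26.4
ee_pos: [0.4477, -0.243, 0.0348]
tcp_rot: [-180.0, -0.2, 178.3]
wrist_force: [-11.6, -0.6, 6.8]
opening: 0.0003
grasp_force: 5.9
```

Firm at once: it's home. I'll back off, check, and hand in.

Emit:
servo_tool:
  moves:
    - [[0,0,0],[0.01,0,0],0]
    - [[0,0,0],[0.02,0,0],0]
    - [[0,0,0],[0,0,-0.03],0]
    - [[0,0,0],[0,0,-0.04],0]
    - [[0,0,0],[0,0,-0.04],0]
    - [[0,0,0],[0,0,-0.04],0]
    - [[0,0,0],[0,0.045,0],0]
    - [[0,0,0],[0,0.045,0],0]
    - [[0,0,0],[0,0.045,0],0]
    - [[0,0,0],[0,0.045,0],0]
    - [[0,0,0],[0,0,0],0]

```text
time: 27.5
ee_pos: [0.4248, -0.0582, 0.1851]
tcp_rot: [179.9, 0.1, 178.6]
wrist_force: [0.1, -1.0, -0.1]
opening: -0.0002
grasp_force: 0.0
```

```bash
python3 - <<'E'
from h import *
im,d=camera("scene"); cv2.imwrite("pics/s3.png",cv2.resize(im[80:320,140:520,::-1],None,fx=2,fy=2))
print(get_obs()["ee_pos"],get_obs()["wrist_force"])
E
```

```text
[ 0.42490359 -0.06010686  0.18507643] [-0.06109699 -0.82519172  0.43557115]
```

View pics/s3.png

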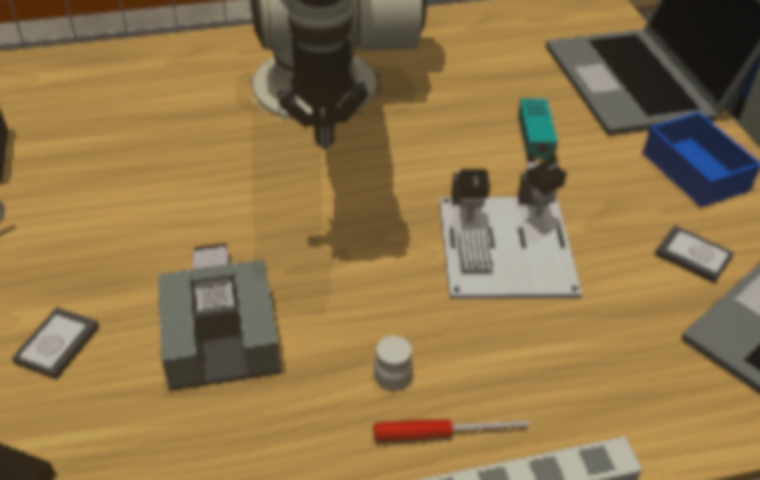

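The module is in the shelf bay at (212,290). The heat sink (475,245), tub, drives and screwdriver look undisturbed, and the arm is clear.

```bash
python3 -c "
from workcell import *
print(job_done())"
```

```text
the job is handed in; nothing more can be done
None
```

The left clamp loosened anticlockwise, and the power module was drawn out level and slid handle-outward into the shelf bay, fully home against the stop; I let go, nothing else was disturbed, and the job was handed in at about 27.5 s.

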